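# Draw the sprung-catch bolt of a parts pen gate

### The arm

A 6-joint arm with a two-finger parallel gripper is mounted at the origin on a cart in front of the work surface, level with it; the furniture and walls round the work are solid. World frame = base frame: x ahead of the robot, y to its left, z up, the work surface at z = 0. Lengths are in m, angles in degrees, forces in N, time in s.
With the tool pointing down it reaches from about 0.35 to 0.875 m from the base axis. Payload 4.2 kg.
Tool frame: the origin (TCP) lies midway between the tips of the shut fingers; the grasp point (between the pads) lies r.pinch_z behind it (r.pinch_z is the distance from the TCP to the grasp point, in m); z points along the fingers, y is the direction in which the jaws open and shut (so a half turn about z gives the same grasp; the last joint's range is limited). The gripper opens to 87 mm and grips with 3 to 60 N. Pads are 19 mm wide; open, the fingers measure 117 mm over their backs; the gripper's body (75 mm by 190 mm) begins 51 mm behind the grasp point.
Start: joints at [-51.589, 22.042, 0.453, 0, -68.411, -14.817], TCP at [0.25, -0.573, 0.223] pointing down, gripper open.
Joint ranges: [-179.83, 179.83], [-69.29, 118.12], [-61.27, 80.66], [-181.25, 117.63], [-171.15, -9.14], [-177.46, 177.46]. Speed limits (degrees/s): [159.86, 159.86, 180, 180, 180, 180].

### API

Orientations are given as a 3x3 rotation matrix whose columns are the frame's x, y, z axes.
In Python, from station import r gives the robot as it stands. The module is installed in compiled form; this text tells all that it offers.
- The arm moves only by the tool play_rows, never from a script. Its argument "deltas" is a list of rows, each a list of 7 numbers: the shift along the tool's x, y, z in units of 25 mm (1.0 is 25 mm), then the turn, a rotation vector about the tool's x, y, z in units of 5 degrees (1.0 is 5 degrees), then the finger opening in mm, from 0 to 87. In form: [[tx, ty, tz, wx, wy, wz, fingers], ...]. A call has 1 to 12 rows; each row is the pose to reach, as a shift and turn from the pose commanded when the call began, along the tool's axes at that moment; what a row does not reach only later rows make up. A row lasts 1/10 s, in which the tool goes at most 50 mm and 8.59 degrees, less where a joint would pass 70% of its speed; a pose out of reach is approached as far as the arm can. A call with a gripper value outside its range is refused whole. The fingers move at their own pace and stop on an object; the grip force is fixed at half the most. Time passes only in rows, so rows that repeat a pose let the fingers close. It gives the time, the measured TCP pose, the force and the opening at its end, in the units of the state.
- r.sense(): the state, without advancing time (a new reading comes with each control period).
- r.capture(name): name is "scene" or "top" or "wrist"; returns a dict with "pixels" (420x560x3 uint8, red, green, blue), "camera_matrix" (3x3 intrinsics, pixels), "R" (3x3) and "t" (3): a world point X has camera coordinates R X + t; the wrist camera has in their place "T_tool_cam" (4x4, takes a point from camera to tool coordinates, whose origin is the TCP and whose axes are the flange's). Camera axes: x right, y down, z forward; pixel columns grow to the right and rows downward; lengths in m; the calibration is good to about 2 mm. A picture is of the moment at which its call begins: read the wrist's pose just before it. There is no depth.
- r.finish_job(): hands the job in, once; it reports no verdict.
Trained networks look in the newest picture that a camera, given by its name, has taken for a name from the list of things; names that differ only in an ending like _2 or _b are one class to them, and where a whole thing is asked for, a point or a joint stands for the part that bears it (a point fixed in the world has none). Each returns a list of dicts, best first, with "score" (0 to 1); they miss things now and then, are a little off and sometimes report something else, mostly with a low value. They report only what shows in the picture. A call takes as long as a camera call.
- r.spot_in(camera, target): "centre" ([x, y, z] in m, in world coordinates, good to about 4 mm: the middle of the surface that is visible of it).
- r.cut_out(camera, target): "region" (420x560 bool, what is visible of it).
The state is a dict: "time_s": time; "joints": joint angles; "joint_velocities": joint speeds; "effort": joint torques, N m; "tcp_pos": TCP position; "ee_rot": TCP orientation; "wrist_force": force on the tool from outside, world axes, zero at the start; "moment": the same for the moment, N m; "gripper_width": opening from 0.0 (shut) to 1.0 (fully open).
Only numpy, scipy, OpenCV 4.12 (cv2) and the standard library are available. Lean on these libraries where they do the work, as an engineer would, in place of code of your own. Each camera call takes 0.05 s, during which the arm holds its last target.

### The job

Unbolt the little gate of the parts pen: hold the yellow spring catch down with one fingertip and, keeping it down all the way, push the red bolt knob with the other fingertip away from the gate as far as it goes, so that the gate springs open. Then let go of both and move clear, so that the catch comes up again and locks the bolt back. Only press and push, do not lift anything, and leave the loose parts in and around the pen where they are.

Things in the scene. Friction and masses are not known exactly. Their poses are not given: they have to be found in the camera images.
- gate_pen: Fixed base plate 190 x 280 x 10 mm with a fenced pen and its bolted gate. Origin on the work surface at the gate's free end. Its axes (mm): -y the way the bolt is drawn, +y along the shut gate to its hinge, +x into the pen. Bolt rod along y at x 0, 10 thick, top z 37; its two guide blocks, top z 40, at y -10 and -106 (12 long). Fence x 16 to 125, y -9 to 137, top z 55.
- knob_top (a point): Top centre of the red upright knob on the bolt: 16 mm diameter, top 72 mm above the work surface, free side height 35 mm. Bolted: at x 0, y -55 of gate_pen. Push it in -y of gate_pen from the side that faces the gate, where 31 mm are free between it and the guide block (top z 40).
- catch_top (a point): Top centre of the flat yellow catch bar, 24 mm wide (x of gate_pen), 90 long (y), 54 above the work surface when up, at x -50, y -60 of gate_pen. It moves straight down. So long that a fingertip pressing it can slide along with the bolt; one finger of an open gripper stands on it while the other is beside the knob, 50 mm away in x.
- gate_free_end (a point): Middle of the free end edge of the gate leaf, 36 mm above the work surface, at x 8.5, y 2 mm of gate_pen when shut. The leaf is a barred aluminium frame 126 x 5 x 48 mm, top 60 mm above the work surface.
- bolt (a joint): Travel of the bolt in m: 0 bolted, 0.030 fully drawn (end stop). Friction about 2 N keeps it where it is left. Teeth under it take the catch's nose at every 10 mm: with the catch up it is locked (1 mm play), also part-way.
- catch (a joint): Depth of the catch in m: 0 up, 0.010 at its stop. Spring 2.5 N at the top to 7.5 N at the stop. The bolt is free only with the catch more than 0.004 down (0.006 to 0.009 is sure); let go, it springs up into a tooth gap, or rests on a tooth at 0.004 until the bolt moves to the next gap.
- gate (a joint): Opening angle of the gate in rad about its upright hinge: 0 shut; a spring throws it out towards -x of gate_pen, to 0.9, once the bolt has come about 12 mm. It sweeps x -100 to 0, y 0 to 130 mm of gate_pen.
- housing_14_mid (a point): Centre of a loose turned aluminium housing, 46 mm diameter, 38 mm high, standing in the pen (bystander).
- housing_15_mid (a point): Centre of a loose turned aluminium housing, 46 mm diameter, 36 mm high, standing in the pen (bystander).
- v_block_1_mid (a point): Centre of a loose steel V block, 33 x 40 x 34 mm, standing on the work surface beside the pen (bystander).
- housing_17_mid (a point): Centre of a loose turned aluminium flanged housing, 46 mm diameter, 34 mm high, standing on the work surface beside the pen (bystander).

How it is judged:
By the outcome, as a careful person would: the job done as asked, in the order asked, and still so for the second after the job is handed in, with the robot touching nothing.
It also fails if it takes over 38 s, if anything falls off the work surface, if the arm or the gripper's body presses on something with over 40 N, if the wrist force passes 120 N, or if a joint passes its speed limit or range.

## Working session

There is one attempt and no reset: what is moved stays moved. The work goes in short steps, Python scripts to look and compute and a tool call to move; the robot and the scene stay as the last step left them, time stands still between calls to the robot, and variables do not carry over. Pictures are saved under pics/ and viewed, and the job is handed in when it is done.

Besides the shell and the picture viewer there is one more tool, called after "Emit:" by a JSON object that holds its "method" and its "body", one argument or row to a line. play_rows: Moves the arm, as the interface text tells. Its arguments: {"type":"object","properties":{"deltas":{"type":"array","items":{"type":"array","items":{"type":"number"}}}},"required":["deltas"]}

```bash
mkdir -p pics; python3 - <<'E'
from station import r
import cv2,numpy as np
s=r.sense();print(s['time_s'],s['tcp_pos'],np.round(s['ee_rot'],3),s['gripper_width'],r.pinch_z)
for c in ['scene','top']:
    d=r.capture(c);cv2.imwrite(f'pics/{c}0.png',d['pixels'][:,:,::-1])
    np.savez(f'{c}0.npz',**d)
    for t in ['knob_top','catch_top','gate_free_end','gate_pen','bolt','catch','gate','v_block_1_mid','housing_17_mid']:
        print(c,t,[(np.round(o['centre'],4).tolist(),round(o['score'],2)) for o in r.spot_in(c,t)][:3])
print(r.sense()['time_s'])
E
```

```text
0.0 [ 0.24994101 -0.57217908  0.22145347] [[-0.916 -0.4   -0.001]
 [-0.4    0.916  0.002]
 [ 0.     0.002 -1.   ]] 0.99990652502183 0.0187
scene knob_top [([0.5365, 0.0795, 0.0383], 0.7)]
scene catch_top [([0.4904, 0.0824, 0.0521], 0.56)]
scene gate_free_end [([0.5782, 0.1974, 0.0462], 0.94), ([0.4888, 0.0849, 0.0569], 0.63), ([0.6312, 0.1419, 0.0404], 0.59)]
scene gate_pen [([0.5722, 0.1446, 0.0111], 0.69)]
scene bolt [([0.5373, 0.0762, 0.0383], 0.73), ([0.6305, 0.1456, 0.0376], 0.18)]
scene catch [([0.4829, 0.0803, 0.0516], 0.97), ([0.6277, 0.2209, 0.0424], 0.45)]
scene gate [([0.5726, 0.1941, 0.0412], 0.75), ([0.489, 0.0862, 0.0545], 0.48)]
scene v_block_1_mid [([0.4113, 0.0986, 0.0251], 0.71)]
scene housing_17_mid [([0.517, -0.0453, 0.0229], 0.89)]
top knob_top [([0.5394, 0.0734, 0.0398], 0.81)]
top catch_top [([0.4943, 0.0783, 0.0521], 0.63)]
top gate_free_end [([0.577, 0.1857, 0.0619], 0.71)]
top gate_pen [([0.5836, 0.1155, 0.0071], 0.91)]
top bolt [([0.537, 0.0741, 0.0345], 0.58)]
top catch [([0.4941, 0.0788, 0.0548], 0.82)]
top gate [([0.5759, 0.1863, 0.066], 0.74)]
top v_block_1_mid [([0.4162, 0.0991, 0.0308], 0.92)]
top housing_17_mid [([0.5224, -0.0544, 0.014], 0.67)]
1.0
```

View pics/scene0.png

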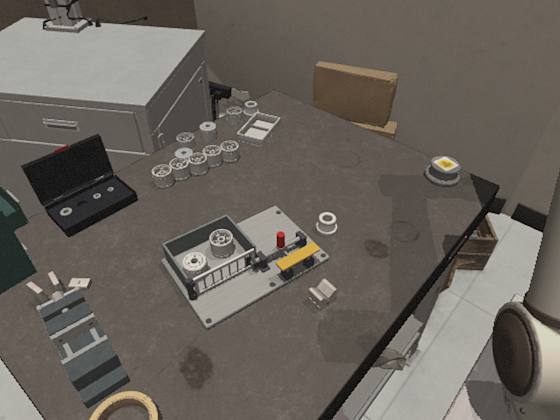

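View pics/top0.png

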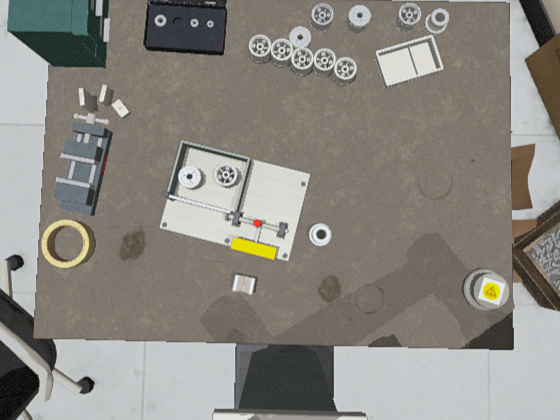

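```bash
python3 - <<'E'
import cv2
a=cv2.imread('pics/top0.png')[130:280,150:350]; cv2.imwrite('pics/top0z.png',cv2.resize(a,(800,600),interpolation=cv2.INTER_CUBIC))
a=cv2.imread('pics/scene0.png')[200:335,155:335]; cv2.imwrite('pics/scene0z.png',cv2.resize(a,(800,600),interpolation=cv2.INTER_CUBIC))
E
```

```text
(no output)
```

View pics/top0z.png

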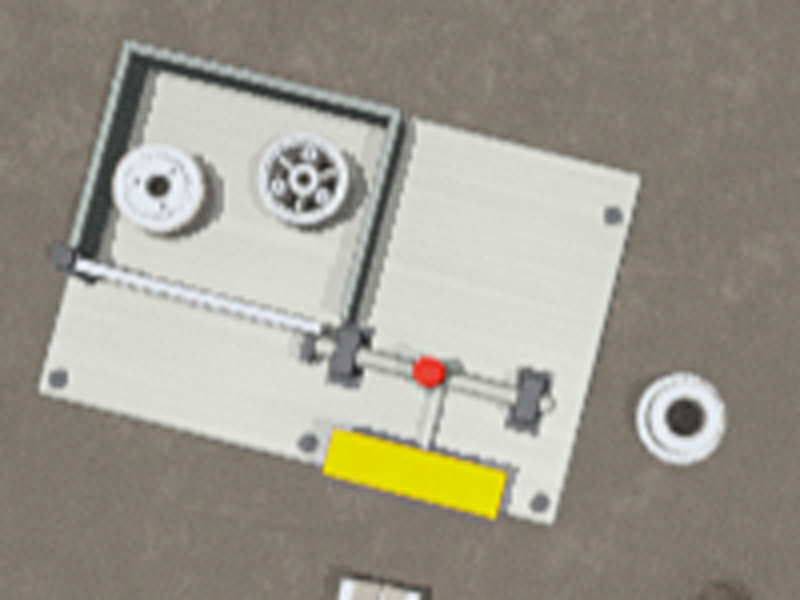

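View pics/scene0z.png

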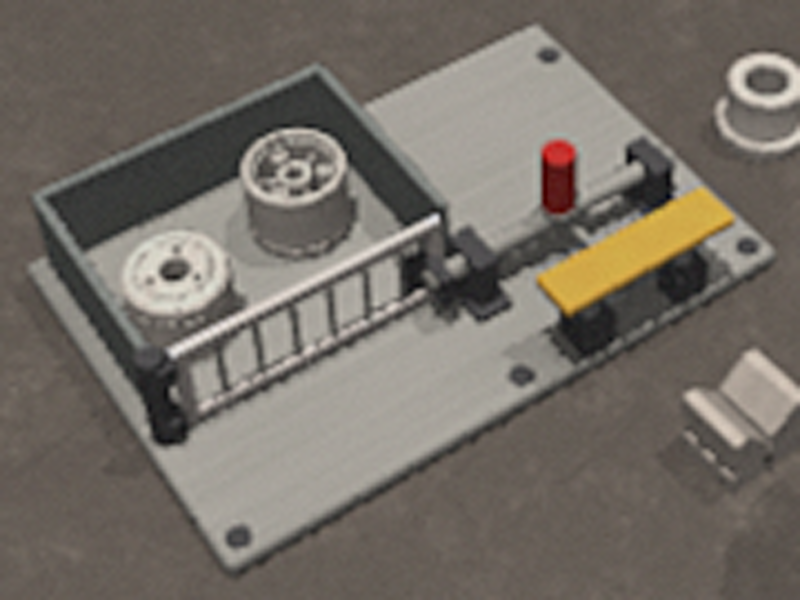

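```bash
cat > h.py <<'E'
import numpy as np,cv2
def proj(d,X):
    c=(np.asarray(X)@d['R'].T)+d['t'];p=c@d['camera_matrix'].T;return p[:,:2]/p[:,2:]
def toW(p,M):
    M=np.asarray(M,float)/1000;c,s=np.cos(p[2]),np.sin(p[2])
    return np.c_[p[0]+c*M[:,0]-s*M[:,1],p[1]+s*M[:,0]+c*M[:,1],M[:,2]]
E
python3 - <<'E'
import numpy as np
from scipy.optimize import least_squares
from h import *
T=dict(np.load('top0.npz'));S=dict(np.load('scene0.npz'))
M=[[-38,-15,54],[-62,-15,54],[-38,-105,54],[-62,-105,54],[0,-55,72],[125,137,55],[125,-9,55]]
ut=np.array([[332,430],[323,474],[508,468],[497,519],[429,372],[127,42],[403,115]],float)
us=np.array([[537,281],[567,304],[707,189],[735,215],[558,149],[36,198],[318,68]],float)
pt=(ut+.5)/4-.5+[150,130]; ps=(us+.5)/(800/180)-.5+[155,200]
for which in ('both','top','scene'):
    def f(p):
        W=toW(p,M); o=[]
        if which!='scene':o.append(proj(T,W)-pt)
        if which!='top':o.append(proj(S,W)-ps)
        return np.concatenate(o).ravel()
    s=least_squares(f,[0.53,0.13,-.2],loss='soft_l1')
    print(which,s.x,np.degrees(s.x[2]),np.round(f(s.x).reshape(-1,2),1).tolist())
    print(np.round(toW(s.x,[[0,-55,72],[-50,-60,54]]),4))
E
```

```text
both [ 0.55091364  0.12831653 -0.22404969] -12.837101365431572 [[0.4, -0.6], [-0.3, 0.2], [0.4, 1.0], [0.2, 0.0], [-0.1, -0.2], [-1.2, -0.5], [-0.1, -1.4], [-0.2, -0.8], [0.7, 2.3], [-0.6, -0.9], [1.1, 0.7], [0.6, 1.0], [-1.7, 0.0], [0.9, -1.2]]
[[0.5387 0.0747 0.072 ]
 [0.4888 0.0809 0.054 ]]
top [ 0.5505265   0.12816219 -0.22654417] -12.980024766754571 [[0.4, -0.4], [-0.4, 0.3], [0.4, 1.3], [0.1, 0.3], [-0.0, 0.1], [-1.0, -0.5], [0.2, -1.2]]
[[0.5382 0.0746 0.072 ]
 [0.4883 0.0809 0.054 ]]
scene [ 0.55159268  0.12820342 -0.22004765] -12.6078018241352 [[-0.4, -1.0], [0.6, 2.0], [-0.9, -1.3], [0.8, 0.3], [0.3, 0.7], [-2.0, 0.1], [0.5, -1.3]]
[[0.5396 0.0745 0.072 ]
 [0.4897 0.0806 0.054 ]]
```

```bash
cat >> h.py <<'E'
P=[0.5509,0.1283,np.radians(-12.85)]
def need(s,m,P=P):
    W=toW(P,[m])[0];R=np.array(s['ee_rot']);yaw=P[2]
    c,sn=np.cos(yaw),np.sin(yaw)
    Rt=np.array([[-sn*-1*-1*-1 if 0 else sn, -c,0],[-c,-sn,0],[0,0,-1]]) # x=-y_dev, y=-x_dev
    from scipy.spatial.transform import Rotation as Ro
    return np.round(R.T@(W-np.array(s['tcp_pos']))/.025,3), np.round(Ro.from_matrix(R.T@Rt).as_rotvec(degrees=True)/5,3),W,Rt
def dev(s,P=P):
    c,sn=np.cos(P[2]),np.sin(P[2]);d=np.array(s['tcp_pos'])-[P[0],P[1],0]
    return np.round(1000*np.array([c*d[0]+sn*d[1],-sn*d[0]+c*d[1],d[2]]),2)
E
python3 - <<'E'
from station import r
from h import *
s=r.sense()
for x in need(s,[-25,-31,110]):print(x)
E
```

```text
[-20.705  20.479   4.503]
[ -0.      0.    -10.711]
[0.51963173 0.10363636 0.11      ]
[[-0.22239939 -0.97495565  0.        ]
 [-0.97495565  0.22239939  0.        ]
 [ 0.          0.         -1.        ]]
```

Emit:
{"method": "play_rows", "body": {
  "deltas": [
    [-1.7,1.7,0.2,0,0,-0.9,35],
    [-3.4,3.4,0.4,0,0,-1.8,35],
    [-5.1,5.1,0.6,0,0,-2.7,35],
    [-6.8,6.8,0.8,0,0,-3.6,35],
    [-8.5,8.5,1,0,0,-4.5,35],
    [-10.2,10.2,1.2,0,0,-5.4,35],
    [-11.9,11.9,1.4,0,0,-6.3,35],
    [-13.6,13.6,1.6,0,0,-7.2,35],
    [-15.3,15.2,1.8,0,0,-8.1,35],
    [-17,16.8,2,0,0,-9,35],
    [-18.5,18.3,2.2,0,0,-9.8,35],
    [-19.8,19.5,2.4,0,0,-10.5,35]
  ]
}}

```text
time_s: 2.2
tcp_pos: [0.472, -0.0152, 0.1722]
ee_rot: [[-0.237, -0.971, 0.001], [-0.971, 0.237, 0.0], [-0.001, -0.001, -1.0]]
wrist_force: [1.3, -0.3, 0.2]
gripper_width: 0.405
```

```bash
python3 - <<'E'
from station import r
from h import *
s=r.sense();print(s['time_s'],dev(s),s['gripper_width'],s['wrist_force'])
for x in need(s,[-25,-31,110])[:2]:print(x)
E
```

```text
2.2 [ -45.05 -157.44  172.25] 0.40504414749915274 [ 1.33490533 -0.28478078  0.16835555]
[-5.068 -0.722  2.494]
[-0.015  0.006 -0.173]
```

Emit:
{"method": "play_rows", "body": {
  "deltas": [
    [0,0,0,0,0,0,35],
    [0,0,0,0,0,0,35],
    [0,0,0,0,0,0,35]
  ]
}}

```text
time_s: 2.5
tcp_pos: [0.4709, -0.0179, 0.1718]
ee_rot: [[-0.241, -0.97, -0.0], [-0.97, 0.241, -0.0], [0.0, 0.0, -1.0]]
wrist_force: [-1.0, 0.2, -0.6]
gripper_width: 0.404
```

```bash
python3 - <<'E'
from station import r
from h import *
s=r.sense();print(s['time_s'],dev(s),s['gripper_width'],s['wrist_force'])
for x in need(s,[-25,-31,110])[:2]:print(x)
E
```

```text
2.5 [ -45.45 -160.35  171.82] 0.40422856090471737 [-0.98911974  0.19530658 -0.61915168]
[-5.189 -0.719  2.471]
[ 0.005 -0.002 -0.221]
```

Emit:
{"method": "play_rows", "body": {
  "deltas": [
    [-1.5,-0.2,0.5,0,0,-0.1,35],
    [-3,-0.5,1.2,0,0,-0.2,35],
    [-4.3,-0.7,2,0,0,-0.22,35],
    [-5.19,-0.72,2.47,0,0,-0.22,35],
    [-5.19,-0.72,2.47,0,0,-0.22,35],
    [-5.19,-0.72,2.47,0,0,-0.22,35],
    [-5.19,-0.72,2.47,0,0,-0.22,35]
  ]
}}

```text
time_s: 3.2
tcp_pos: [0.5201, 0.1029, 0.1108]
ee_rot: [[-0.224, -0.975, 0.001], [-0.975, 0.224, 0.0], [-0.0, -0.001, -1.0]]
wrist_force: [-0.9, 0.2, 0.4]
gripper_width: 0.406
```

```bash
python3 - <<'E'
from station import r
from h import *
s=r.sense();print(s['time_s'],dev(s),s['gripper_width'],s['wrist_force'])
for x in need(s,[-25,-31,110])[:2]:print(x)
for c in ['wrist','scene','top']:
    d=r.capture(c);np.savez(c+'1.npz',tcp=s['tcp_pos'],rot=s['ee_rot'],**d);a=d['pixels'][:,:,::-1].copy()
    if c=='wrist':
        T=d['T_tool_cam'];Ti=np.linalg.inv(T);K=d['camera_matrix']
        names=[[0,-55,72],[-38,-15,54],[-62,-15,54],[-38,-105,54],[-62,-105,54],[125,-9,55]]
        X=(toW(P,names)-s['tcp_pos'])@np.array(s['ee_rot'])
        # fingertip predicted
        X=np.r_[X,[[0,25,0],[0,-25,0]]]
        C=X@Ti[:3,:3].T+Ti[:3,3];p=C@K.T;p=p[:,:2]/p[:,2:];print(np.round(p,1).tolist())
        for q in p: cv2.circle(a,tuple(int(round(v)) for v in q),3,(255,0,255),1)
    else:
        q=(130,280,150,350) if c=='top' else (180,315,175,355)
        a=cv2.resize(a[q[0]:q[1],q[2]:q[3]],(800,600),interpolation=cv2.INTER_CUBIC)
    cv2.imwrite(f'pics/{c}1.png',a)
E
```

```text
3.2 [-24.42 -31.65 110.8 ] 0.40578110110127824 [-0.90747545  0.21183046  0.37472678]
[-0.026  0.023  0.032]
[-0.008  0.006 -0.014]
[[249.3, 204.1], [304.3, 249.5], [336.0, 249.4], [305.7, 126.0], [341.1, 125.8], [89.1, 258.2], [41998.8, 144.7], [-46810.6, 391.8]]
```

View pics/wrist1.png

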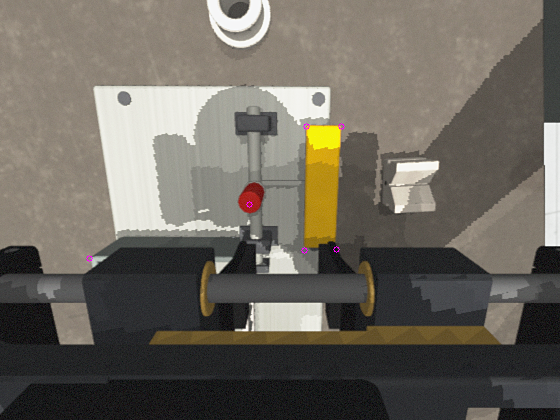

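View pics/scene1.png

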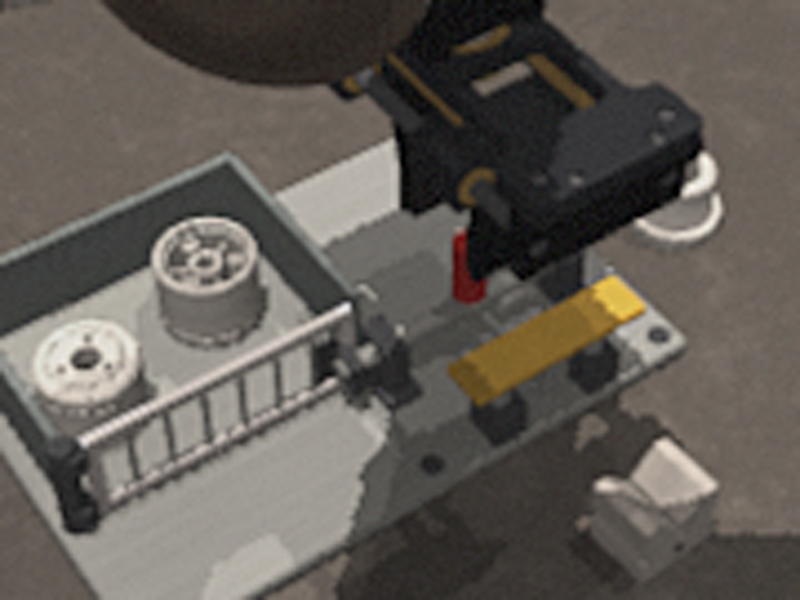

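```bash
python3 - <<'E'
from h import *
d=np.load('wrist1.npz');print(np.round(d['T_tool_cam'],3))
a=d['pixels'][:,:,::-1][170:340,180:400]
a=cv2.convertScaleAbs(a,alpha=2.0,beta=30)
cv2.imwrite('pics/wrist1z.png',cv2.resize(a,(770,595),interpolation=cv2.INTER_CUBIC))
E
```

```text
[[-0.003 -0.964 -0.266  0.074]
 [ 1.    -0.003  0.     0.   ]
 [-0.001 -0.266  0.964 -0.162]
 [ 0.     0.     0.     1.   ]]
```

View pics/wrist1z.png

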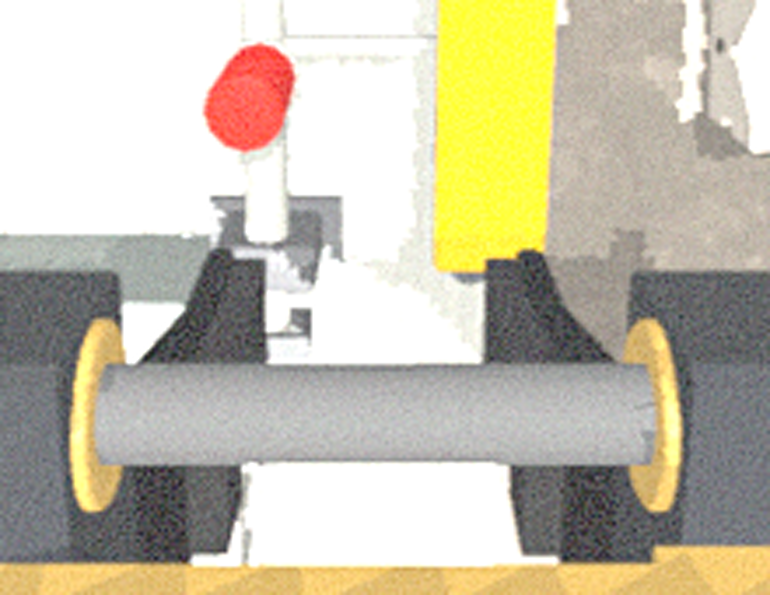

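View pics/top1.png

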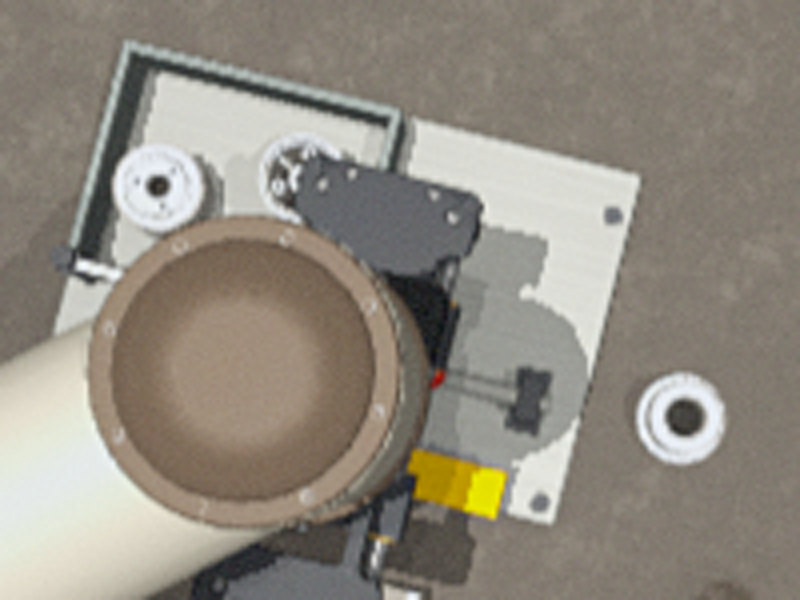

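Emit:
{"method": "play_rows", "body": {
  "deltas": [
    [0,0,0.5,0,0,0,42],
    [0,0.02,1,0,0,0,42],
    [0,0.03,1.5,0,0,0,42],
    [0,0.03,1.9,0,0,0,42],
    [0,0.03,2.1,0,0,0,42],
    [0,0.03,2.1,0,0,0,42],
    [0,0.03,2.1,0,0,0,42],
    [0,0.03,2.1,0,0,0,42]
  ]
}}

```text
time_s: 4.15
tcp_pos: [0.5198, 0.1046, 0.0582]
ee_rot: [[-0.221, -0.975, 0.001], [-0.975, 0.221, 0.001], [-0.001, -0.001, -1.0]]
wrist_force: [0.0, -0.3, -0.2]
gripper_width: 0.482
```

```bash
python3 - <<'E'
from station import r
from h import *
s=r.sense();print(s['time_s'],dev(s),s['gripper_width']*87,np.round(s['wrist_force'],2))
d=r.capture('scene');a=d['pixels'][:,:,::-1]
s=r.sense();print(s['time_s'],dev(s),np.round(s['wrist_force'],2))
cv2.imwrite('pics/scene2.png',cv2.resize(a[200:320,195:355],(800,600),interpolation=cv2.INTER_CUBIC))
d=r.capture('wrist');a=d['pixels'][:,:,::-1]
s=r.sense();print(s['time_s'],dev(s),np.round(s['wrist_force'],2))
cv2.imwrite('pics/wrist2.png',cv2.resize(cv2.convertScaleAbs(a[130:340,160:420],alpha=1.7,beta=20),(780,630)[:2] and (743,600),interpolation=cv2.INTER_CUBIC))
E
```

```text
4.15 [-25.05 -29.97  58.18] 41.89256986540033 [ 0.01 -0.33 -0.22]
4.2 [-25.12 -30.01  58.15] [ 0.54 -0.65  0.23]
4.25 [-25.19 -30.06  58.1 ] [ 0.27  0.02 -0.67]
```

View pics/wrist2.png

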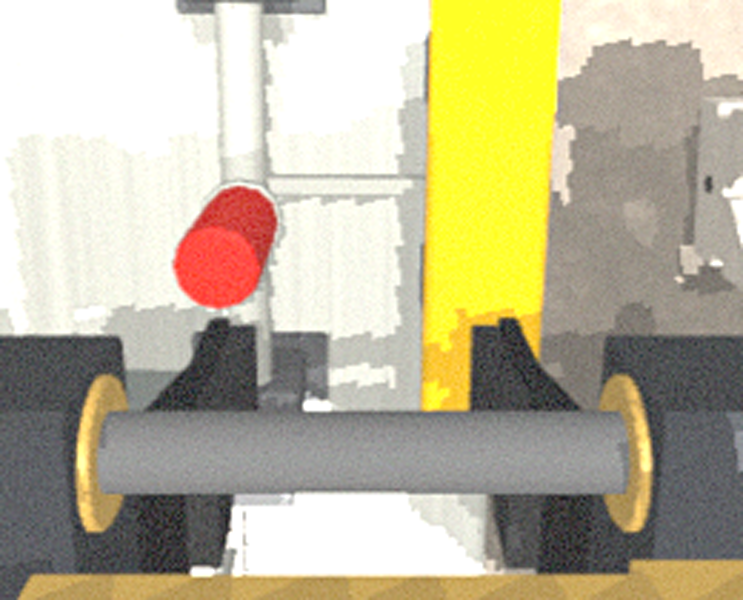

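View pics/scene2.png

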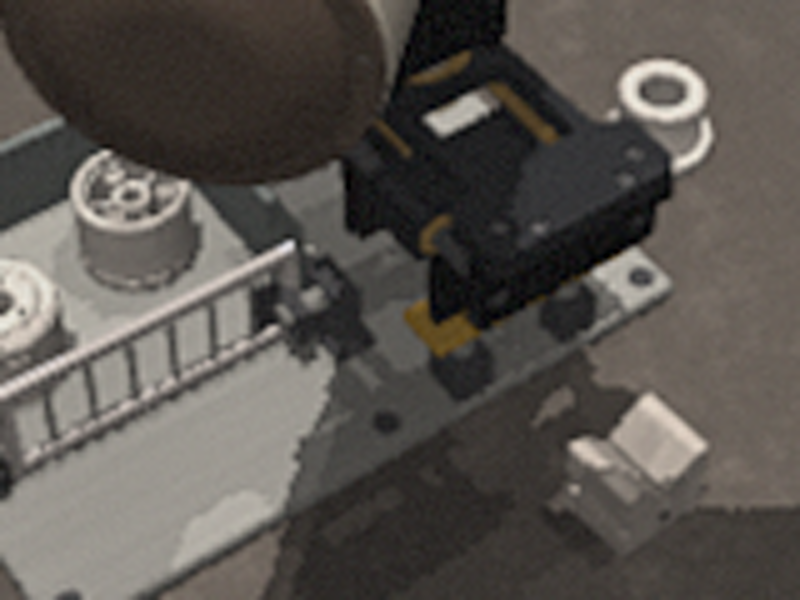

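Emit:
{"method": "play_rows", "body": {
  "deltas": [
    [0,0,0.1,0,0,0,42],
    [0,0,0.2,0,0,0,42],
    [0,0,0.28,0,0,0,42],
    [0,0,0.28,0,0,0,42],
    [0,0,0.28,0,0,0,42]
  ]
}}

```text
time_s: 4.75
tcp_pos: [0.5196, 0.1046, 0.0509]
ee_rot: [[-0.221, -0.975, 0.001], [-0.975, 0.221, 0.0], [-0.0, -0.001, -1.0]]
wrist_force: [-0.2, 0.4, 4.6]
gripper_width: 0.483
```

Emit:
{"method": "play_rows", "body": {
  "deltas": [
    [0,0,0,0,0,0,42]
  ]
}}

```text
time_s: 4.85
tcp_pos: [0.5196, 0.1046, 0.0509]
ee_rot: [[-0.222, -0.975, 0.001], [-0.975, 0.222, 0.0], [-0.0, -0.001, -1.0]]
wrist_force: [-0.7, 0.9, 3.5]
gripper_width: 0.483
```

Emit:
{"method": "play_rows", "body": {
  "deltas": [
    [0,0,0.08,0,0,0,42],
    [0,0,0.08,0,0,0,42],
    [0,0,0.08,0,0,0,42]
  ]
}}

```text
time_s: 5.15
tcp_pos: [0.5196, 0.1046, 0.0488]
ee_rot: [[-0.222, -0.975, 0.001], [-0.975, 0.222, 0.0], [-0.0, -0.001, -1.0]]
wrist_force: [0.2, 1.3, 4.0]
gripper_width: 0.481
```

Emit:
{"method": "play_rows", "body": {
  "deltas": [
    [0,0,0.1,0,0,0,42],
    [0,0,0.1,0,0,0,42],
    [0,0,0.1,0,0,0,42]
  ]
}}

```text
time_s: 5.45
tcp_pos: [0.5197, 0.1046, 0.0464]
ee_rot: [[-0.221, -0.975, 0.001], [-0.975, 0.221, 0.0], [-0.0, -0.001, -1.0]]
wrist_force: [-0.3, 0.5, 6.2]
gripper_width: 0.483
```

```bash
python3 - <<'E'
from station import r
from h import *
for c in ['wrist','scene','scene','wrist']:
    d=r.capture(c);s=r.sense();print(s['time_s'],dev(s),np.round(s['wrist_force'],2),np.round(s['moment'],2))
for x in need(s,[-25,-68,46.3])[:2]:print(x)
a=d['pixels'][:,:,::-1]
cv2.imwrite('pics/wrist3.png',cv2.resize(cv2.convertScaleAbs(a[130:340,160:420],alpha=1.7,beta=20),(743,600),interpolation=cv2.INTER_CUBIC))
E
```

```text
5.5 [-25.2  -30.06  46.4 ] [0.62 1.17 5.96] [ 0.3   0.36 -0.  ]
5.55 [-25.22 -30.07  46.4 ] [-1.14  0.39  6.47] [ 0.25  0.31 -0.02]
5.6 [-25.19 -30.04  46.45] [-0.06  0.65  5.56] [ 0.33  0.36 -0.03]
5.65 [-25.19 -30.04  46.44] [0.14 1.26 5.66] [ 0.29  0.33 -0.01]
[ 1.518 -0.006  0.005]
[-0.008  0.005  0.011]
```

View pics/wrist3.png

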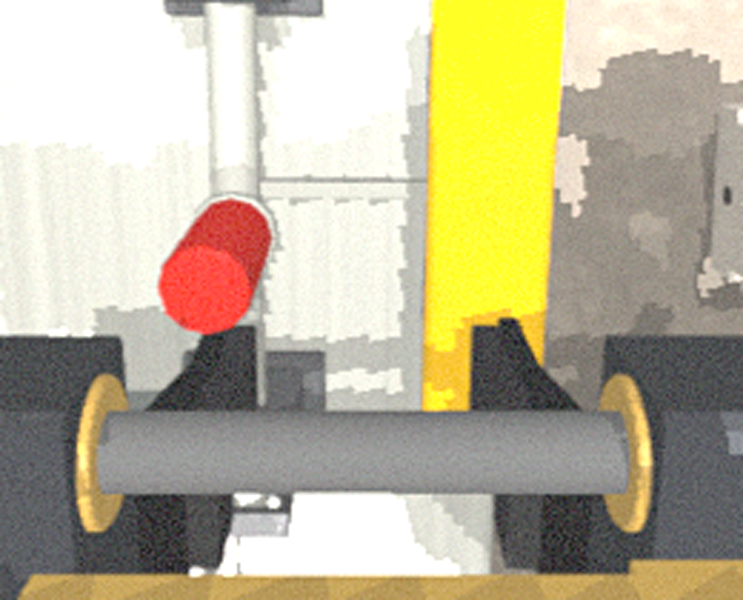

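Emit:
{"method": "play_rows", "body": {
  "deltas": [
    [0.1,0,0,0,0,0,42],
    [0.2,0,0,0,0,0,42],
    [0.3,0,0,0,0,0,42],
    [0.4,0,0,0,0,0,42],
    [0.5,0,0,0,0,0,42],
    [0.6,0,0,0,0,0,42],
    [0.7,0,0,0,0,0,42]
  ]
}}

```text
time_s: 6.35
tcp_pos: [0.5175, 0.0895, 0.0469]
ee_rot: [[-0.221, -0.975, 0.005], [-0.975, 0.221, 0.004], [-0.005, -0.004, -1.0]]
wrist_force: [0.2, 7.1, 6.0]
gripper_width: 0.48
```

```bash
python3 - <<'E'
from station import r
from h import *
for c in ['wrist','wrist']:
    d=r.capture(c);s=r.sense();print(s['time_s'],dev(s),np.round(s['wrist_force'],2),np.round(s['moment'],2),s['gripper_width']*87)
a=d['pixels'][:,:,::-1]
cv2.imwrite('pics/wrist4.png',cv2.resize(cv2.convertScaleAbs(a[130:340,160:420],alpha=1.7,beta=20),(743,600),interpolation=cv2.INTER_CUBIC))
E
```

```text
6.4 [-23.98 -45.6   46.96] [0.41 6.19 5.19] [ 1.77  0.11 -0.01] 41.999557003000554
6.45 [-23.99 -45.6   46.95] [1.39 5.87 5.76] [ 1.67  0.12 -0.06] 41.96259990996361
```

View pics/wrist4.png

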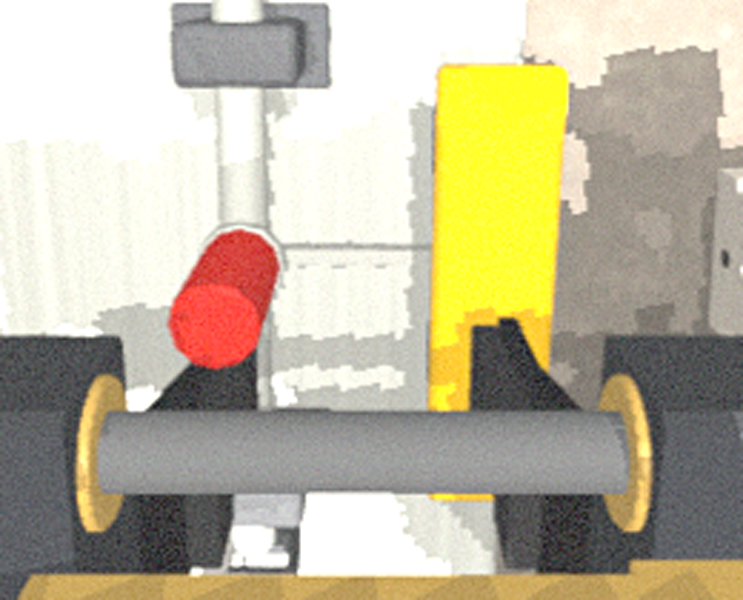

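Emit:
{"method": "play_rows", "body": {
  "deltas": [
    [0.1,0,0.02,0,0,0,42],
    [0.2,0,0.02,0,0,0,42],
    [0.3,0,0.02,0,0,0,42],
    [0.4,0,0.02,0,0,0,42],
    [0.5,0,0.02,0,0,0,42],
    [0.6,0,0.02,0,0,0,42],
    [0.7,0,0.02,0,0,0,42]
  ]
}}

```text
time_s: 7.15
tcp_pos: [0.514, 0.0724, 0.0467]
ee_rot: [[-0.221, -0.975, 0.006], [-0.975, 0.221, 0.004], [-0.005, -0.005, -1.0]]
wrist_force: [0.0, 6.2, 7.1]
gripper_width: 0.48
```

```bash
python3 - <<'E'
from station import r
from h import *
for c in ['scene','wrist']:
    d=r.capture(c);s=r.sense();print(s['time_s'],dev(s),np.round(s['wrist_force'],2),np.round(s['moment'],2),s['gripper_width']*87)
    a=d['pixels'][:,:,::-1]
    if c=='scene': cv2.imwrite('pics/scene5.png',cv2.resize(a[200:335,155:335],(800,600),interpolation=cv2.INTER_CUBIC))
cv2.imwrite('pics/wrist5.png',cv2.resize(cv2.convertScaleAbs(a[130:340,160:420],alpha=1.7,beta=20),(743,600),interpolation=cv2.INTER_CUBIC))
E
```

```text
7.2 [-23.63 -63.03  46.68] [0.74 4.31 6.86] [ 1.74  0.03 -0.05] 41.776543571724716
7.25 [-23.62 -63.01  46.67] [-0.33  5.65  6.69] [ 1.6  -0.03 -0.09] 41.96948952338623
```

View pics/wrist5.png

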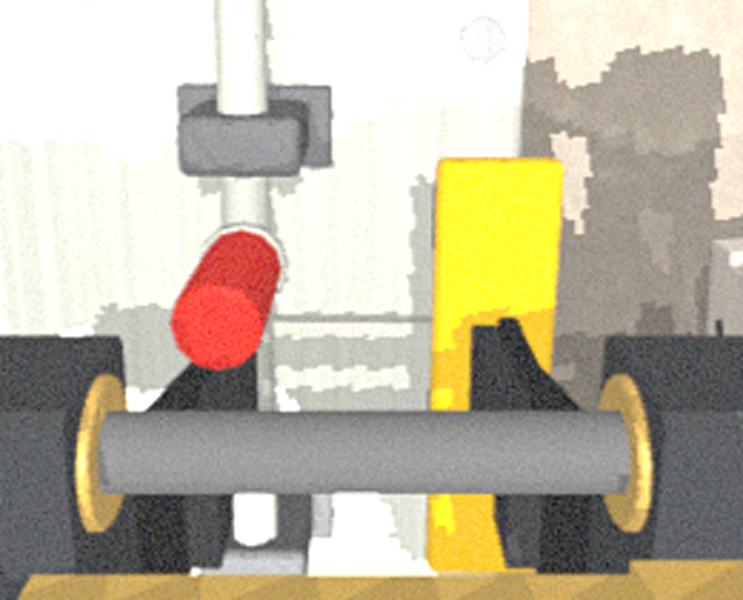

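View pics/scene5.png

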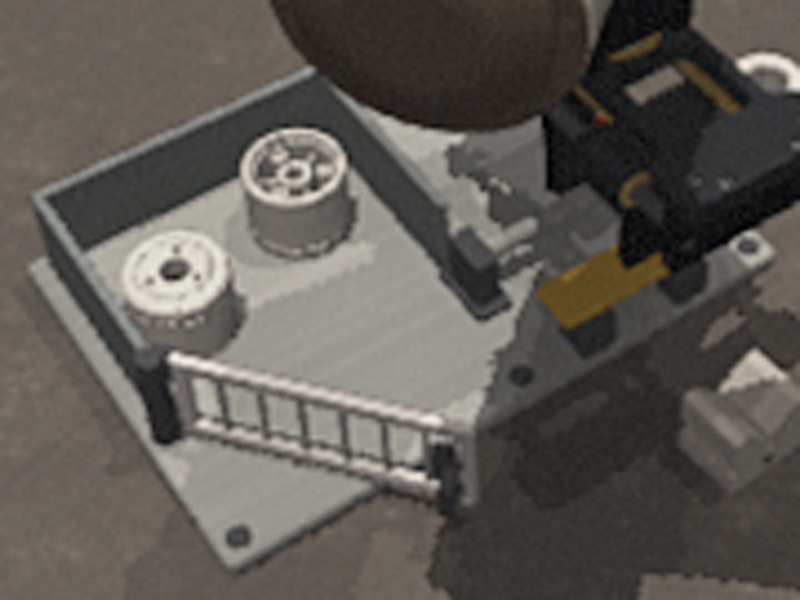

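Emit:
{"method": "play_rows", "body": {
  "deltas": [
    [0.08,0,0,0,0,0,42],
    [0.16,0,0,0,0,0,42],
    [0.24,0,0,0,0,0,42],
    [0.24,0,0,0,0,0,42]
  ]
}}

```text
time_s: 7.65
tcp_pos: [0.5131, 0.0682, 0.0467]
ee_rot: [[-0.22, -0.975, 0.008], [-0.975, 0.22, 0.006], [-0.007, -0.006, -1.0]]
wrist_force: [-1.0, 13.5, 5.0]
gripper_width: 0.485
```

Emit:
{"method": "play_rows", "body": {
  "deltas": [
    [0.06,0,0,0,0,0,42],
    [0.06,0,0,0,0,0,42]
  ]
}}

```text
time_s: 7.85
tcp_pos: [0.5132, 0.068, 0.0467]
ee_rot: [[-0.219, -0.976, 0.009], [-0.976, 0.22, 0.007], [-0.009, -0.007, -1.0]]
wrist_force: [-1.6, 18.6, 5.2]
gripper_width: 0.479
```

Emit:
{"method": "play_rows", "body": {
  "deltas": [
    [0.06,0,0,0,0,0,42],
    [0.06,0,0,0,0,0,42]
  ]
}}

```text
time_s: 8.05
tcp_pos: [0.5132, 0.0678, 0.0467]
ee_rot: [[-0.219, -0.976, 0.01], [-0.976, 0.219, 0.009], [-0.011, -0.008, -1.0]]
wrist_force: [-2.7, 22.8, 5.4]
gripper_width: 0.486
```

Emit:
{"method": "play_rows", "body": {
  "deltas": [
    [-0.1,0,0,0,0,0,42],
    [-0.2,0,0,0,0,0,42],
    [-0.28,0,0,0,0,0,42],
    [-0.34,0,0,0,0,0,42],
    [-0.34,0,0,0,0,0,42]
  ]
}}

```text
time_s: 8.55
tcp_pos: [0.5124, 0.0696, 0.0462]
ee_rot: [[-0.22, -0.975, 0.002], [-0.975, 0.22, -0.001], [0.0, -0.002, -1.0]]
wrist_force: [2.0, -2.3, 6.1]
gripper_width: 0.482
```

```bash
python3 - <<'E'
from station import r
from h import *
for c in ['scene','wrist']:
    d=r.capture(c);s=r.sense();print(s['time_s'],dev(s),np.round(s['wrist_force'],2),np.round(s['moment'],2),s['gripper_width']*87)
    a=d['pixels'][:,:,::-1]
cv2.imwrite('pics/wrist6.png',cv2.resize(cv2.convertScaleAbs(a[130:340,160:420],alpha=1.7,beta=20),(743,600),interpolation=cv2.INTER_CUBIC))
E
```

```text
8.6 [-24.43 -65.82  46.19] [ 0.83 -2.86  6.24] [-0.53 -0.23  0.07] 42.11031016123889
8.65 [-24.45 -65.81  46.19] [ 1.2  -1.12  5.3 ] [-0.49 -0.23  0.03] 41.94159650144573
```

View pics/wrist6.png

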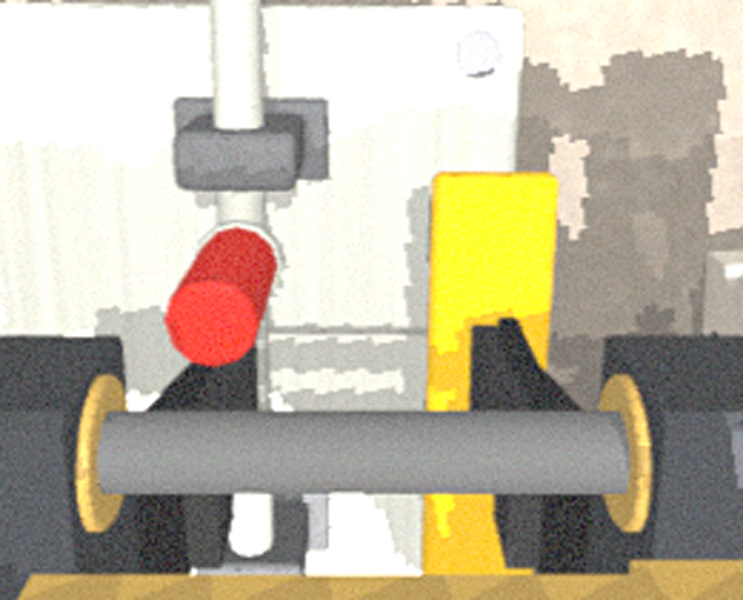

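Emit:
{"method": "play_rows", "body": {
  "deltas": [
    [0,0,-0.1,0,0,0,42],
    [0,0,-0.25,0,0,0,42],
    [0,0,-0.5,0,0,0,42],
    [0,0,-1,0,0,0,42],
    [0,0,-1.8,0,0,0,42],
    [0,0,-2.8,0,0,0,42],
    [0,0,-4,0,0,0,42],
    [0,0,-5,0,0,0,42],
    [0,0,-5,0,0,0,42]
  ]
}}

```text
time_s: 9.55
tcp_pos: [0.5126, 0.0705, 0.1736]
ee_rot: [[-0.221, -0.975, 0.005], [-0.975, 0.221, 0.002], [-0.003, -0.004, -1.0]]
wrist_force: [0.5, 0.3, 1.0]
gripper_width: 0.483
```

Emit:
{"method": "play_rows", "body": {
  "deltas": [
    [1,1,-0.5,0,0,0,42],
    [2.5,2,-0.5,0,0,0,42],
    [4,3,-0.5,0,0,0,42],
    [5.5,4,-0.5,0,0,0,42],
    [7,4,-0.5,0,0,0,42],
    [8,4,-0.5,0,0,0,42],
    [9,4,-0.5,0,0,0,42],
    [10,4,-0.5,0,0,0,42],
    [10,4,-0.5,0,0,0,42],
    [10,4,-0.5,0,0,0,42]
  ]
}}

```text
time_s: 10.55
tcp_pos: [0.3574, -0.1518, 0.1821]
ee_rot: [[-0.224, -0.975, -0.003], [-0.975, 0.224, 0.001], [-0.0, 0.003, -1.0]]
wrist_force: [0.1, -0.4, -0.1]
gripper_width: 0.481
```

```bash
python3 - <<'E'
from station import r
from h import *
for c in ['top','scene']:
    d=r.capture(c);np.savez(c+'7.npz',**d);s=r.sense();print(s['time_s'],dev(s),np.round(s['wrist_force'],2))
    a=d['pixels'][:,:,::-1]
    q=(130,280,150,350) if c=='top' else (200,335,155,335)
    cv2.imwrite(f'pics/{c}7.png',cv2.resize(a[q[0]:q[1],q[2]:q[3]],(800,600),interpolation=cv2.INTER_CUBIC))
    S=((q[3]-q[2])/800)
    for y in (-55,-85): 
        print(c,y,(proj(d,toW(P,[[0,y,72]]))[0]+.5-[q[2],q[0]])/S-.5)
    for z in (54,50,44): print('catch z',z,[np.round((p+.5-[q[2],q[0]])/S-.5,0).tolist() for p in proj(d,toW(P,[[-38,-15,z],[-62,-105,z]]))])
E
```

```text
10.6 [-126.05 -315.74  182.31] [ 0.05 -0.29  0.39]
top -55 [428.78714147 371.34362561]
top -85 [488.48537171 386.31491187]
catch z 54 [[334.0, 428.0], [498.0, 519.0]]
catch z 50 [[334.0, 428.0], [498.0, 519.0]]
catch z 44 [[336.0, 428.0], [498.0, 518.0]]
10.65 [-125.78 -315.44  182.52] [ 0.1  -0.49  0.06]
scene -55 [560.81783267 153.38352408]
scene -85 [616.42371965 124.51922799]
catch z 54 [[536.0, 278.0], [740.0, 218.0]]
catch z 50 [[536.0, 284.0], [739.0, 225.0]]
catch z 44 [[536.0, 293.0], [738.0, 234.0]]
```

View pics/top7.png

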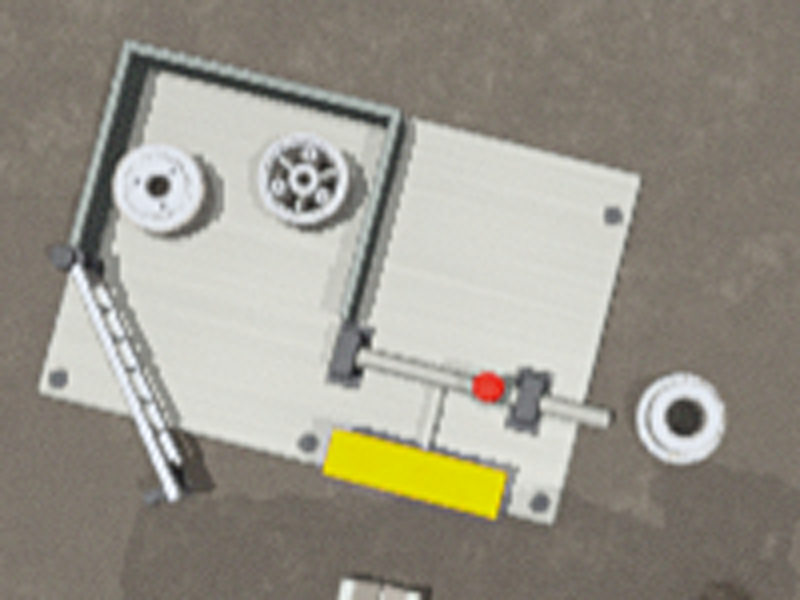

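View pics/scene7.png

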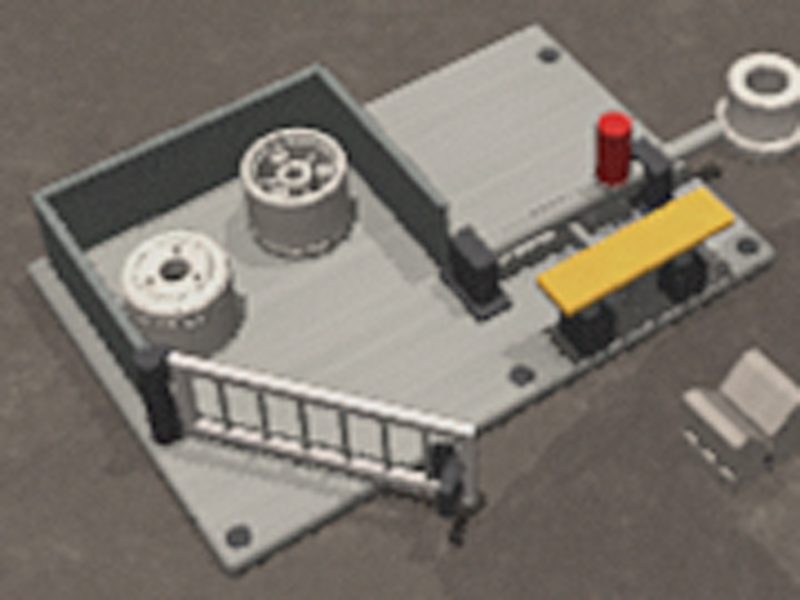

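```bash
python3 - <<'E'
from station import r
from h import *
for c in ['scene','top']:
    a=np.load(c+'0.npz')['pixels'].astype(float);b=np.load(c+'7.npz')['pixels'].astype(float)
    def m(i):
        k=(i[...,0]>1.8*i[...,2])&(i[...,1]>1.4*i[...,2])
        k[:, :250 if c=='scene' else 225]=0; k[:,340:]=0;k[:200]=0;k[300:]=0
        return np.argwhere(k)
    print(c,len(m(a)),m(a).mean(0),len(m(b)),m(b).mean(0))
r.finish_job();s=r.sense();print(s['time_s'],s['tcp_pos'])
E
```

```text
scene 507 [255.81065089 297.1025641 ] 500 [255.936 297.414]
top 579 [247.44559585 253.31433506] 580 [247.62413793 253.68965517]
the job is handed in; nothing more can be done
the job is handed in; nothing more can be done
```

The gate is open, the bolt is drawn to its end stop, and the catch is back up. I handed the job in at about 10.7 s.

**What I did:** one fingertip pressed the catch to about 7 mm deep by tool height, with a force of about 6 N, which fits the spring. It stayed down for the whole push. The other fingertip pushed the knob until it stopped moving and the push force rose to about 23 N. I backed off about 1.5 mm, lifted straight up and moved the arm away.

**Last checks, all in agreement:**
- **Bolt:** in the top view the knob is within 1 pixel of where the 30 mm travel should put it.
- **Gate:** it is swung wide open in both views.
- **Catch:** the yellow bar is back at its starting image position, within about 0.1 pixel vertically in the scene view. Resting on a tooth 4 mm down would have moved it about 1.3 pixels.
- **Loose parts:** the housings and the V block look unmoved. In the top view the drawn bolt rod ends close to the flanged housing beside the pen without touching it.
- **Arm:** the wrist force was near zero with the arm clear.

I did not test the lock by trying to move the bolt again; it is judged from the catch being fully up.

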